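Refit the adjuster knob and switch on the sealer drive

ROBOT

A 6-joint arm with a two-finger parallel gripper is mounted at the origin on the work surface. World frame = base frame: x ahead of the robot, y to its left, z up, the work surface at z = 0. Lengths are in m, angles in degrees, forces in N, time in s.
With the tool pointing down it reaches from about 0.325 to 0.85 m from the base axis. Payload 15.5 kg.
Tool frame: the origin (TCP) lies midway between the tips of the shut fingers; the grasp point (between the pads) lies 19 mm behind it; y points along the fingers, x is the direction in which the jaws open and shut, and the axes are right-handed (so a half turn about y gives the same grasp; the last joint's range is limited). The gripper opens to 91 mm and grips with 3 to 60 N. Pads are 32 mm wide; open, the fingers measure 118 mm over their backs; the gripper's body (76 mm by 178 mm) begins 60 mm behind the grasp point.
Start: joints at [-5.472, 28.281, 77.091, -0, 74.628, -5.472], TCP at [0.625, 0, 0.214] pointing down, gripper open.
Joint ranges: [-166.48, 166.48], [-47.26, 123.95], [12.59, 153.08], [-70.14, 250.14], [6.76, 159.57], [-176.63, 176.63]. Speed limits (degrees/s): [108.29, 108.29, 147.25, 172.46, 172.46, 172.46].

INTERFACE

Orientations are given as a 3x3 rotation matrix whose columns are the frame's x, y, z axes.
In Python, from bench import ctrl gives the robot as it stands. The module is installed in compiled form; this text tells all that it offers. Calls block until the motion is done:
- ctrl.goto(position, orientation): joint-space move of the TCP to a pose.
- ctrl.move_l(position, vel=0.15, ori=None, contact_N=None): straight line of the TCP; ori=None keeps the orientation; vel is the mean speed in m/s. With contact_N (N) it stops when the force on the tool has changed by that much, and returns True; else False.
- ctrl.movej(angles): joint-space move.
- ctrl.command_gripper(opening): opening from 0.0 (shut) to 1.0 (fully open); the grip force is fixed at half the most; returns when the fingers have stopped.
- ctrl.sleep(seconds).
- ctrl.ik(position, orientation): joint angles nearest the present ones, or None.
- ctrl.read_camera(name): name is "scene" or "side" or "wrist"; returns the picture (384x512x3 uint8, blue, green, red); there is no depth.
- ctrl.camera_params(name): a dict with "fx", "fy", "cx", "cy" (pixels), "pose" (4x4, takes a point from camera to world coordinates); the wrist camera has in their place "T_tool_cam" (4x4, takes a point from camera to tool coordinates, whose origin is the TCP and whose axes are the tool frame's). Camera axes: x right, y up, looking along -z (the intrinsics and any distortion apply to the point x, -y, -z); pixel columns grow to the right and rows downward; lengths in m; the calibration is good to about 2 mm. A picture is of the moment at which its call begins: read the wrist's pose just before it. camera_params takes no time and is no camera call.
A pose or a line that the arm cannot do raises ctrl.MotionError and nothing moves.
- ctrl.sign_off(): hands the job in, once; it reports no verdict.
Readings, each from a call of its own:
- ctrl.current_t(): time.
- ctrl.current_q(): joint angles.
- ctrl.current_dq(): joint speeds.
- ctrl.current_effort(): joint torques, N m.
- ctrl.current_tool_pos(): TCP position.
- ctrl.current_eef_rot(): TCP orientation.
- ctrl.current_contact_force(): force on the tool from outside, world axes, zero at the start.
- ctrl.current_wrist_torque(): the same for the moment, N m.
- ctrl.current_grip_width(): opening from 0.0 (shut) to 1.0 (fully open).
Only numpy, scipy, OpenCV 4.12 (cv2) and the standard library are available. Lean on these libraries where they do the work, as an engineer would, in place of code of your own. Each camera call takes 0.05 s, during which the arm holds its last target.

TASK

Get the carton sealer ready to run: put the loose hand knob back on the keyed shaft of the gear housing, fully home, then lift wide the spring-loaded, slow-closing cover of the drive switch (the larger of the two covered switch boxes), push the toggle under it all the way over, away from the cover's pull lip, and let the cover drop shut by itself. Do not start the drive before the knob is on, leave the smaller covered switch shut, and do not disturb the tape roll, tape gun or carton.

Things in the scene. Friction and masses are not known exactly. Their poses are not given: they have to be found in the camera images.
- drive: Drive switch box, fixed to the bench: grey box 126 (x) x 104 (y) x 80 mm high. Origin at the centre of its underside, z up, -x is its front (the pull lip's side), +x the hinge side. On top is an aluminium cover (see drive_cover) with the toggle beneath it. It and the smaller box swap places.
- drive_cover (a joint): Cover's hinge angle: 0 shut, grows as its front rises, to 1.75 rad. An upside-down tray 106 long, 84 wide (76 inside), 56 mm tall, open below, rim 82 mm above the bench. A damped spring shuts it slowly from any angle, at 0.12 to 0.18 rad/s: let go wide open, it leaves some 4 s to push the toggle, and is shut within 13 s. Lifting takes 1 N at the lip, plus 8 N per rad/s.
- drive_hinge (a point): Middle of the cover's hinge line, which runs along the box's y at the rear of the cover's rim: x = +44 mm, z = 82 mm in the box's frame. Fixed to the box, same axes.
- drive_lip (a point): Middle of the front edge of the cover's pull lip, on its lower face; moves with the cover (x from lip to hinge). The flat lip, 60 mm wide and 5 mm thick, juts 24 mm forward from the foot of the cover's front wall, over free space: 23 mm of it overhang the box's front face. Shut, this point is 86 mm in front of the box's centre, 82 mm up.
- drive_toggle (a joint): Toggle: 0 = off (leaning 0.38 rad towards the lip), 0.76 = on (leaning 0.38 rad towards the hinge). A steel bat 46 mm long, 16 mm thick at the top, pivoted at x = -32 mm, y = 0 in the box's frame, 83 mm above the bench (box top: 80 mm), 76 mm before the hinge. It stays where it is left; 1 to 2 N moves it. It starts within 0.12 of off.
- printer: The other, smaller switch box (leave alone), fixed: 94 x 74 x 80 mm high, same build, its cover 74 mm long, 54 mm wide, 56 mm tall, with a lip 34 mm wide that reaches 64 mm in front of the box's centre. Origin at the centre of its underside, -x its front.
- printer_cover (a joint): Cover of the smaller box, 0 = shut; must stay shut.
- printer_toggle (a joint): Toggle of the smaller box, 0 = off, to 0.76 = on; must stay off.
- shaft_seat (a point): Centre of the shaft's foot, on top of the dark gear housing (fixed, 90 x 90 x 60 mm high). The upright shaft is 21 mm across and 30 mm tall, its top 5 mm tapered; one rib 9 mm wide runs up its side towards this frame's +x, reaching 19 mm from the axis and up to 25 mm above the seat (top 4 mm only 6 mm wide).
- knob_foot (a point): Centre of the underside of the loose black hand knob, standing upright. Hub 68 mm across, 36 mm tall; bore from below 26 mm wide, 32 mm deep, its notch 14 mm wide, to 22 mm from the axis, towards the knob's +x. A pointer on the rim (44 mm from the axis) marks the notch side. Home: underside on the housing, knob +x along the shaft's +x (within 0.1 rad).
- knob_grip (a point): Point on the knob's axis 60 mm above its underside, at the middle of the bar grip on top of the hub: a bar 66 mm long along the knob's x, 18 mm thick (y), from 36 to 76 mm above the underside. Same axes as the knob.
- taperoll: Bystander: tape roll lying flat, 90 mm across, 38 mm tall; origin under its centre. Swaps places with the knob.
- tapegun: Bystander: red tape gun about 190 mm long with a tape roll, 124 mm tall; origin under its middle.
- carton: Bystander: carton 110 (x) x 200 (y) x 125 mm high just beyond the gear housing (its near face some 75 to 95 mm from the shaft's axis); origin under its centre.
Not all that is in view belongs to the job. What is shaped like the part that bears knob_foot but pink or purple is not meant. Leave any green look-alike of the drive alone.

How it is judged:
By the outcome, as a careful person would: the job done as asked, in the order asked, and still so for the second after the job is handed in, with the robot touching nothing.
It also fails if it takes over 72 s, if anything falls off the work surface, if the arm or the gripper's body presses on something with over 40 N, if the wrist force passes 120 N, or if a joint passes its speed limit or range.

## Working session

There is one attempt and no reset: what is moved stays moved. The work goes in short steps, each a Python script; the robot and the scene stay as the last script left them, time stands still between calls to the robot, and variables do not carry over. Pictures are saved under pics/ and viewed, and the job is handed in when it is done.

```bash
mkdir -p pics; ls; python3 - <<'E'
from bench import ctrl
import cv2
for n in ("scene","side","wrist"):
    im=ctrl.read_camera(n); cv2.imwrite(f"pics/{n}0.png",im)
    p=ctrl.camera_params(n); print(n,p)
print(ctrl.current_t(),ctrl.current_eef_rot(),ctrl.current_tool_pos())
E
```

```text
pics
scene {'fx': 481.71036643329427, 'fy': 481.71036643329427, 'cx': 241.86288559985863, 'cy': 185.51924877656, 'pose': array([[-0.29277111, -0.7982852 ,  0.52633242,  1.29817975],
       [ 0.95616612, -0.24764835,  0.15625829,  0.08060908],
       [ 0.00560667,  0.54900914,  0.83579754,  1.22902857],
       [ 0.        ,  0.        ,  0.        ,  1.        ]])}
side {'fx': 380.10801437384055, 'fy': 380.10801437384055, 'cx': 255.51348393311002, 'cy': 192.8246034285821, 'pose': array([[ 0.99037835,  0.08403497, -0.10994934,  0.42249439],
       [-0.13738801,  0.50181472, -0.85399445, -1.16881556],
       [-0.01659121,  0.86088333,  0.50853183,  0.65762706],
       [ 0.        ,  0.        ,  0.        ,  1.        ]])}
wrist {'fx': 330.4152230082285, 'fy': 330.4152230082285, 'cx': 257.7058494103923, 'cy': 193.60369775220295, 'T_tool_cam': array([[ 9.99999752e-01, -4.78900192e-04, -5.17007116e-04,
        -1.05407896e-03],
       [-3.61631569e-04,  2.80957600e-01, -9.59720114e-01,
        -1.70876211e-01],
       [ 6.04867225e-04,  9.59720062e-01,  2.80957357e-01,
         7.95090566e-02],
       [ 0.00000000e+00,  0.00000000e+00,  0.00000000e+00,
         1.00000000e+00]])}
0.15 [[ 9.99999562e-01 -9.35831368e-04 -2.52418560e-06]
 [ 2.58998128e-06  7.03059925e-05  9.99999998e-01]
 [-9.35831188e-04 -9.99999560e-01  7.03083855e-05]] [6.24708058e-01 1.95167705e-05 2.13473004e-01]
```

View pics/scene0.png

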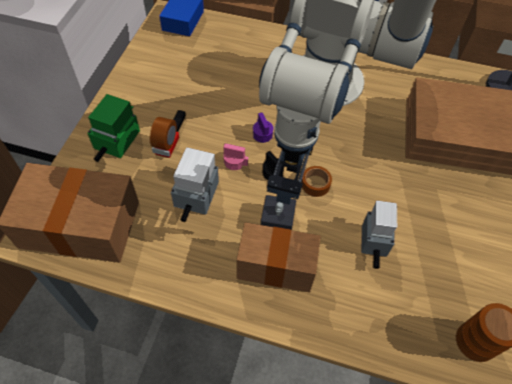

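View pics/side0.png

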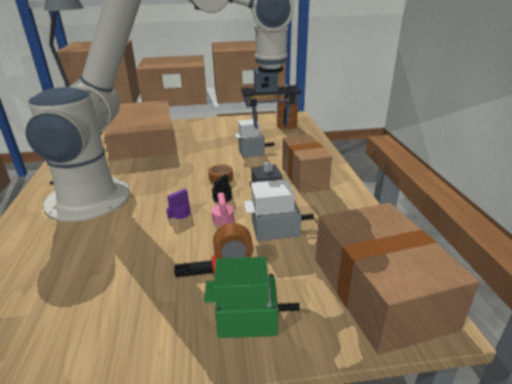

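View pics/wrist0.png

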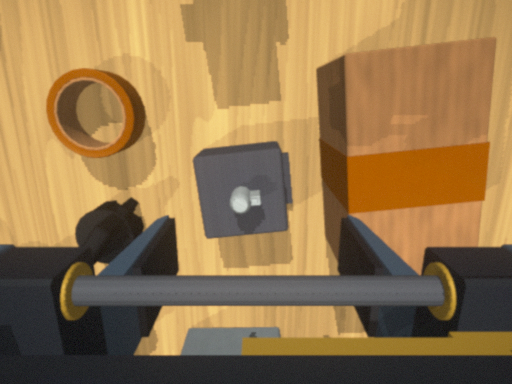

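```bash
cat > h.py <<'E'
from bench import ctrl
import numpy as np, cv2
def campose(n, T=None):
    p=ctrl.camera_params(n)
    if n!="wrist": return p,p["pose"]
    if T is None:
        T=np.eye(4); T[:3,:3]=ctrl.current_eef_rot(); T[:3,3]=ctrl.current_tool_pos()
    return p,T@p["T_tool_cam"]
def ray(n,u,v,T=None):
    p,P=campose(n,T)
    d=np.array([(u-p["cx"])/p["fx"],-(v-p["cy"])/p["fy"],-1.0])
    return P[:3,3],P[:3,:3]@d
def onz(n,u,v,z,T=None):
    o,d=ray(n,u,v,T); return o+d*(z-o[2])/d[2]
def tri(a,b):
    A=np.zeros((3,3));y=np.zeros(3)
    for o,d in (a,b):
        d=d/np.linalg.norm(d);M=np.eye(3)-np.outer(d,d);A+=M;y+=M@o
    return np.linalg.solve(A,y)
def proj(n,X,T=None):
    p,P=campose(n,T); c=P[:3,:3].T@(np.asarray(X)-P[:3,3])
    return p["cx"]+p["fx"]*c[0]/-c[2], p["cy"]-p["fy"]*c[1]/-c[2]
def snap(n,f):
    im=ctrl.read_camera(n); cv2.imwrite(f"pics/{f}.png",im); return im
E
python3 - <<'E'
from h import *
print("shaft top",onz("wrist",238,200,.09), "rib",onz("wrist",257,199,.085))
print("housing corners",[onz("wrist",u,v,.06).round(3) for u,v in ((196,157),(280,143),(287,229),(206,237))])
print("knob",onz("wrist",105,232,.036))
print("roll",onz("wrist",91,113,.038))
print("drive tops", onz("scene",195,165,.138), onz("side",272,195,.138))
print("printer", onz("scene",383,220,.138))
for n in("scene","side"):
    im=cv2.imread(f"pics/{n}0.png")
    c=im[120:240,130:290] if n=="scene" else im[120:250,160:330]
    cv2.imwrite(f"pics/{n}0c.png",cv2.resize(c,None,fx=4.5,fy=4.5,interpolation=cv2.INTER_CUBIC))
E
```

```text
shaft top [ 0.60530421 -0.01286947  0.09      ] rib [ 0.62302875 -0.0134306   0.085     ]
housing corners [array([0.563, 0.022, 0.06 ]), array([0.645, 0.036, 0.06 ]), array([ 0.655, -0.054,  0.06 ]), array([ 0.569, -0.064,  0.06 ])]
knob [ 0.44999646 -0.06808139  0.036     ]
roll [0.45363113 0.06365688 0.038     ]
drive tops [ 0.5844045 -0.268092   0.138    ] [ 0.57653393 -0.3146959   0.138     ]
printer [0.6049666  0.25750269 0.138     ]
```

View pics/scene0c.png

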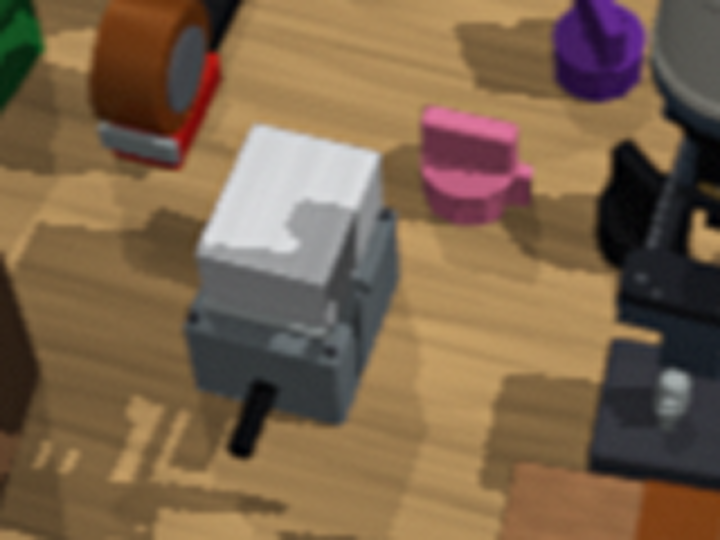

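View pics/side0c.png

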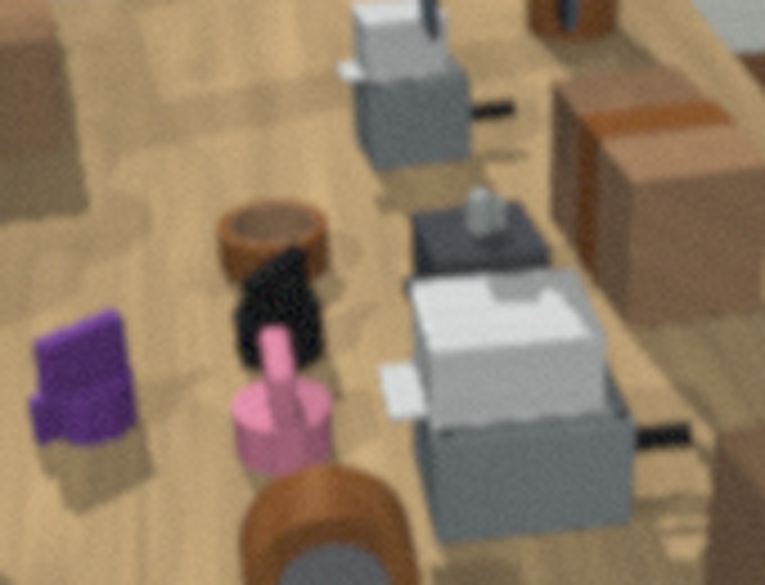

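The candidates are:
- **Knob:** black one at side (221,187) / scene (270,165). The pink one at side (223,212) and the purple one at (178,205) are decoys.
- **Drive:** large grey box at side (272,210) / scene (195,182). The small grey box at (250,140) is the printer, and the green one at (242,295) is a look-alike.

I choose the black knob and the large grey box. The pull lip is the white flap on the robot's side (side image 250,207).

```bash
python3 - <<'E'
from h import *
R=np.array([[1,0,0],[0,0,1],[0,-1,0]],float)
t=ctrl.current_t()
ctrl.goto([0.53,-0.17,0.26],R)
np.save("T1.npy",np.block([[ctrl.current_eef_rot(),np.reshape(ctrl.current_tool_pos(),(3,1))],[np.array([[0,0,0,1.]])]]))
snap("wrist","w1"); print(ctrl.current_t()-t)
ctrl.goto([0.53,-0.36,0.30],R)
np.save("T2.npy",np.block([[ctrl.current_eef_rot(),np.reshape(ctrl.current_tool_pos(),(3,1))],[np.array([[0,0,0,1.]])]]))
snap("wrist","w2"); print(ctrl.current_t()-t, ctrl.current_t())
E
```

```text
0.8666999999999999
1.7167000000000001 1.8667
```

View pics/w1.png

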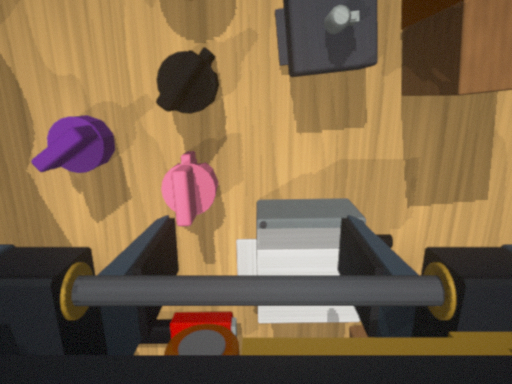

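View pics/w2.png

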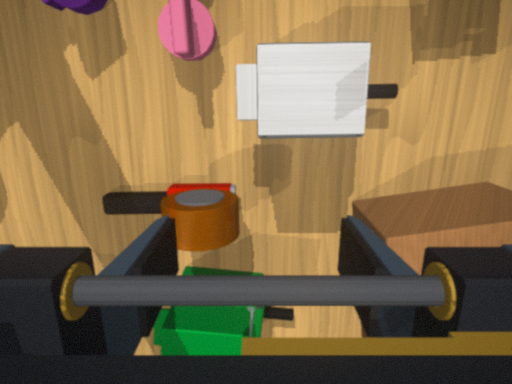

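w1 shows the black knob at about (187,82) with its bar running lower left to upper right, and the shaft at (340,15) with its rib to the right. w2 shows the drive cover at (257–370, 42–137) with its lip at (236–257, 65–120).

```bash
python3 - <<'E'
from h import *
im=cv2.imread("pics/w1.png")
c=im[35:125,145:235].astype(float)
c=np.clip(255*(c/255)**0.45,0,255).astype(np.uint8)
a=cv2.resize(c,(600,600),interpolation=cv2.INTER_CUBIC)
cv2.imwrite("pics/w1c.png",a)
im=cv2.imread("pics/w2.png")
cv2.imwrite("pics/w2c.png",cv2.resize(im[25:150,225:405],None,fx=4.4,fy=4.4,interpolation=cv2.INTER_CUBIC))
im=cv2.imread("pics/w1.png")
cv2.imwrite("pics/w1s.png",cv2.resize(im[0:90,270:390],None,fx=6,fy=6,interpolation=cv2.INTER_CUBIC))
E
```

```text
(no output)
```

View pics/w1c.png

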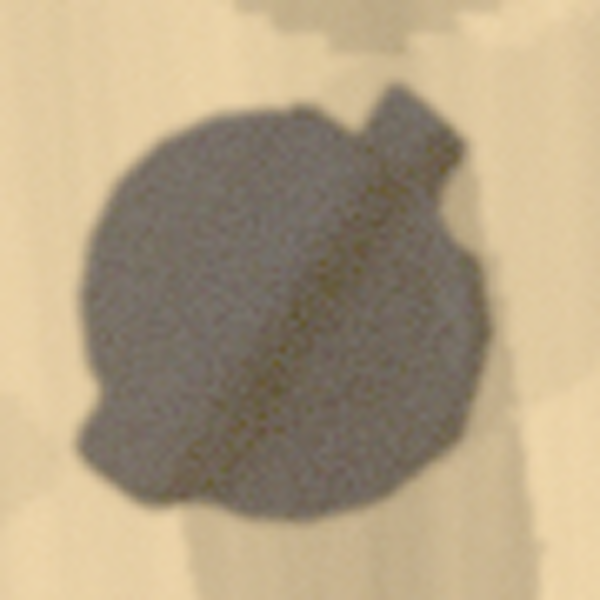

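View pics/w2c.png

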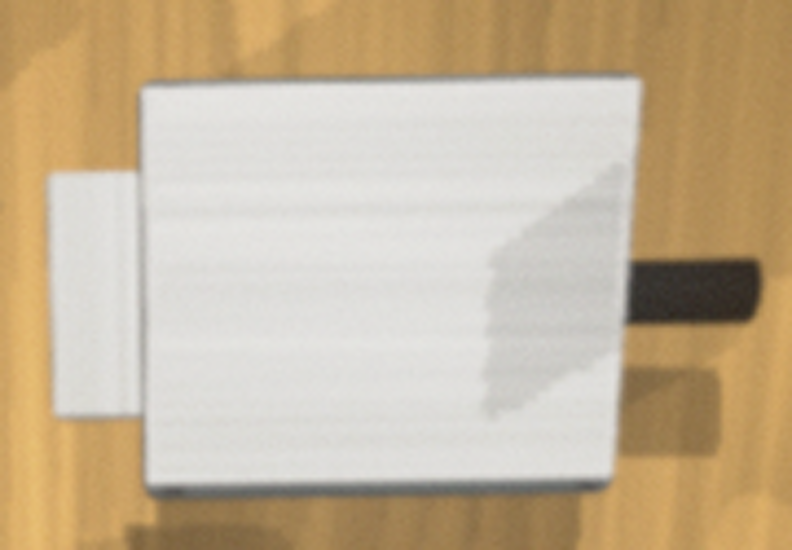

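View pics/w1s.png

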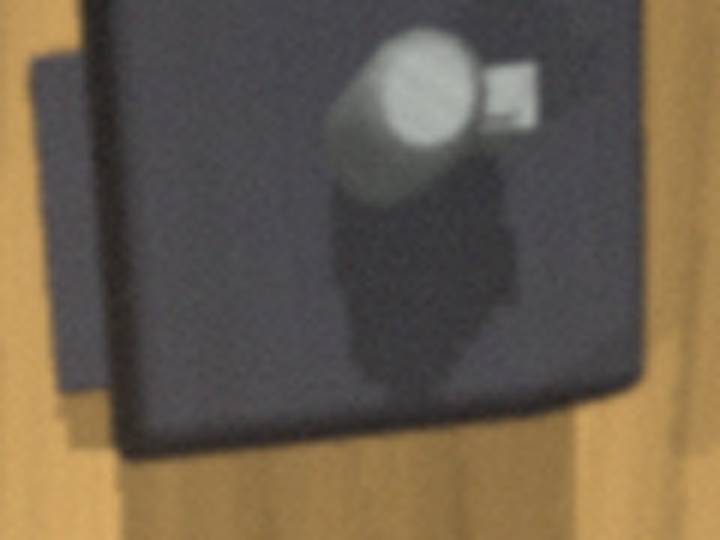

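```bash
python3 - <<'E'
from h import *
T1=np.load("T1.npy");T2=np.load("T2.npy")
k=onz("wrist",145+285/6.667,35+312/6.667,.03,T1); p=onz("wrist",210,52.3,.03,T1); print("knob~",k,p,np.degrees(np.arctan2(*(p-k)[1::-1])),np.linalg.norm((p-k)[:2]))
for nm,z,pts in (("top",.138,((142,85),(641,77),(612,485),(148,487))),("lip",.087,((48,174),(54,416),(140,172),(144,416)))):
    print(nm,[onz("wrist",225+u/4.4,25+v/4.4,z,T2).round(4)[:2] for u,v in pts])
print("gun",onz("wrist",210,200,.1,T2))
R=np.array([[1,0,0],[0,0,1],[0,-1,0]],float)
ctrl.goto([0.60,-0.10,0.21],R)
np.save("T3.npy",np.block([[ctrl.current_eef_rot(),np.reshape(ctrl.current_tool_pos(),(3,1))],[np.array([[0,0,0,1.]])]]))
snap("wrist","w3")
ctrl.goto([k[0],k[1]-0.08,0.17],R)
np.save("T4.npy",np.block([[ctrl.current_eef_rot(),np.reshape(ctrl.current_tool_pos(),(3,1))],[np.array([[0,0,0,1.]])]]))
snap("wrist","w4"); print(ctrl.current_t())
for n in ("w3","w4"):
    im=cv2.imread(f"pics/{n}.png").astype(float)
    c=np.clip(255*(im[:240,130:390]/255)**0.5,0,255).astype(np.uint8)
    cv2.imwrite(f"pics/{n}c.png",cv2.resize(c,None,fx=2.5,fy=2.5,interpolation=cv2.INTER_CUBIC))
E
```

```text
knob~ [ 0.44904393 -0.07323795  0.03      ] [ 0.47588371 -0.04181814  0.03      ] 49.495016214365684 0.041322861186559944
top [array([ 0.5288, -0.2329]), array([ 0.6337, -0.2312]), array([ 0.6354, -0.3162]), array([ 0.5303, -0.3167])]
lip [array([ 0.5056, -0.2459]), array([ 0.5061, -0.3043]), array([ 0.5283, -0.2454]), array([ 0.5293, -0.3042])]
gun [ 0.47337979 -0.39586977  0.1       ]
3.7667
```

View pics/w3c.png

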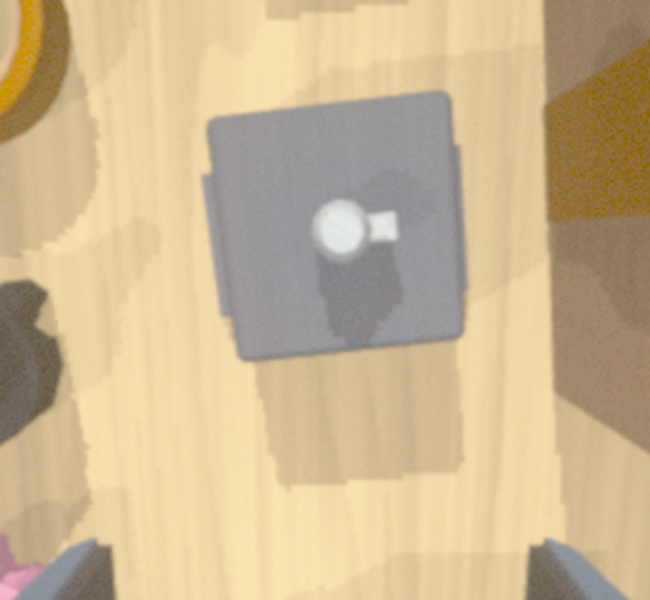

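View pics/w4c.png

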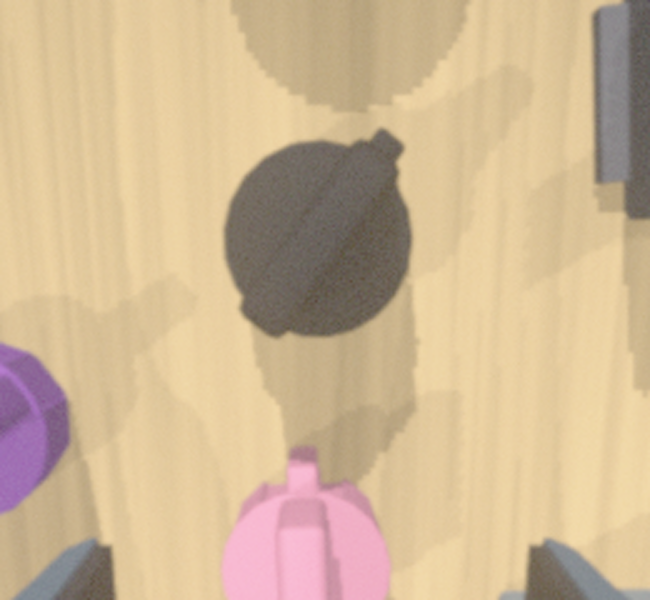

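```bash
python3 - <<'E'
from h import *
T3=np.load("T3.npy");T4=np.load("T4.npy")
im=cv2.imread("pics/w4.png"); g=cv2.cvtColor(im,cv2.COLOR_BGR2GRAY)
roi=np.zeros_like(g); roi[40:150,205:320]=1
m=((g<45)&(roi>0)).astype(np.uint8)*255
m=cv2.morphologyEx(m,cv2.MORPH_OPEN,np.ones((3,3)))
cs=max(cv2.findContours(m,0,1)[0],key=cv2.contourArea); print("blob area",cv2.contourArea(cs),cv2.boundingRect(cs))
op=cv2.morphologyEx(m,cv2.MORPH_OPEN,cv2.getStructuringElement(2,(41,41)))
c2=max(cv2.findContours(op,0,1)[0],key=cv2.contourArea); (cx,cy),r=cv2.minEnclosingCircle(c2); print("hub",cx,cy,r)
k=onz("wrist",cx,cy,.036,T4); e=onz("wrist",cx+r,cy,.036,T4); print("hub centre",k,"r",np.linalg.norm(e-k))
pts=cs[:,0,:].astype(float); d=np.hypot(pts[:,0]-cx,pts[:,1]-cy)
far=pts[d>r+2.5]; up=far[far[:,1]<cy]; lo=far[far[:,1]>cy]
for nm,q,z in (("pointer",up,.03),("barend",lo,.076)):
    if len(q):
        c=q.mean(0); P=onz("wrist",*c,z,T4); print(nm,c,P,np.degrees(np.arctan2(*(P-k)[1::-1])),np.linalg.norm((P-k)[:2]))
gi=cv2.GaussianBlur(g,(3,3),0)
for row in range(70,125,6): print(row,gi[row,222:296:3])
cv2.imwrite("pics/w4b.png",cv2.resize(np.clip(gi[40:145,200:310].astype(float)*6,0,255).astype(np.uint8),None,fx=5,fy=5))
# shaft
im=cv2.imread("pics/w3.png"); g=cv2.cvtColor(im,cv2.COLOR_BGR2GRAY)
cr=im[60:130,235:310]; cv2.imwrite("pics/w3s.png",cv2.resize(cr,None,fx=8,fy=8,interpolation=cv2.INTER_CUBIC))
hsv=cv2.cvtColor(im,cv2.COLOR_BGR2HSV)
m=((g<70)&(hsv[...,1]<90)).astype(np.uint8)*255
m[:,:205]=0;m[:,330:]=0;m[:30]=0;m[160:]=0
m=cv2.morphologyEx(m,cv2.MORPH_CLOSE,np.ones((25,25)))
c=max(cv2.findContours(m,0,1)[0],key=cv2.contourArea); rr=cv2.minAreaRect(c); print(rr); b=cv2.boxPoints(rr)
W=[onz("wrist",*q,.06,T3)[:2] for q in b]; print(np.round(W,4),np.mean(W,0))
E
```

```text
blob area 2439.5 (237, 58, 55, 76)Traceback (most recent call last):
  File "<stdin>", line 9, in <module>
ValueError: max() iterable argument is empty
```

```bash
cat > m.py <<'E'
from h import *
T3=np.load("T3.npy");T4=np.load("T4.npy")
im=cv2.imread("pics/w4.png"); g=cv2.cvtColor(im,cv2.COLOR_BGR2GRAY)
print("hub bgr",im[100,235],im[90,245],"wood shadow",im[150,257])
roi=np.zeros_like(g); roi[40:150,205:320]=1
m=((im[...,2]<60)&(roi>0)).astype(np.uint8)*255
m=cv2.morphologyEx(m,cv2.MORPH_CLOSE,np.ones((5,5)))
m=cv2.morphologyEx(m,cv2.MORPH_OPEN,np.ones((3,3)))
cs=max(cv2.findContours(m,0,1)[0],key=cv2.contourArea); print("blob area",cv2.contourArea(cs),cv2.boundingRect(cs))
pts=cs[:,0,:].astype(float)
ang=np.degrees(np.arctan2(-(pts[:,1]-95),pts[:,0]-257))
ok=~(((ang>30)&(ang<75))|((ang<-100)&(ang>-150)))
q=pts[ok]; A=np.c_[2*q,np.ones(len(q))]; s=np.linalg.lstsq(A,(q**2).sum(1),rcond=None)[0]; cx,cy=s[:2]; r=np.sqrt(s[2]+cx*cx+cy*cy)
print("hub",cx,cy,r)
k=onz("wrist",cx,cy,.036,T4); e=onz("wrist",cx+r,cy,.036,T4); print("hub centre",k,"r",np.linalg.norm(e-k))
d=np.hypot(pts[:,0]-cx,pts[:,1]-cy)
far=pts[d>r+2]; up=far[far[:,1]<cy]; lo=far[far[:,1]>cy]
for nm,q,z in (("pointer",up,.03),("barend",lo,.076)):
    if len(q):
        c=q.mean(0); P=onz("wrist",*c,z,T4); print(nm,c,P,np.degrees(np.arctan2(*(P-k)[1::-1])),np.linalg.norm((P-k)[:2]))
gi=cv2.GaussianBlur(g,(3,3),0)
cv2.imwrite("pics/w4b.png",cv2.resize(np.clip(gi[40:145,200:310].astype(float)*5-60,0,255).astype(np.uint8),None,fx=5,fy=5))
im=cv2.imread("pics/w3.png"); g=cv2.cvtColor(im,cv2.COLOR_BGR2GRAY)
cv2.imwrite("pics/w3s.png",cv2.resize(im[60:130,235:310],None,fx=8,fy=8,interpolation=cv2.INTER_CUBIC))
hsv=cv2.cvtColor(im,cv2.COLOR_BGR2HSV)
m=((g<95)&(hsv[...,1]<70)).astype(np.uint8)*255
m[:,:205]=0;m[:,330:]=0;m[:30]=0;m[160:]=0
m=cv2.morphologyEx(m,cv2.MORPH_CLOSE,np.ones((15,15)))
m=cv2.morphologyEx(m,cv2.MORPH_OPEN,np.ones((15,15)))
c=max(cv2.findContours(m,0,1)[0],key=cv2.contourArea); rr=cv2.minAreaRect(c); print(rr); b=cv2.boxPoints(rr)
W=[onz("wrist",*q,.06,T3)[:2] for q in b]; print(np.round(W,4),np.mean(W,0))
m=(g>125)&(hsv[...,1]<60); m[:60]=0;m[130:]=0;m[:,:240]=0;m[:,305:]=0
c=max(cv2.findContours(m.astype(np.uint8),0,1)[0],key=cv2.contourArea); print(cv2.boundingRect(c)); 
E
python3 m.py
```

```text
hub bgr [40 45 54] [34 41 49] wood shadow [ 74 122 155]
blob area 4505.0 (221, 54, 73, 80)
hub 257.0291270596099 95.22397210766005 36.65050162841158
hub centre [ 0.44825591 -0.0734245   0.036     ] r 0.03246680816189085
pointer [282.93548387  59.32258065] [ 0.47104067 -0.04323443  0.03      ] 52.95775987629341 0.03782307772635104
barend [234.95454545 129.        ] [ 0.43075324 -0.09918527  0.076     ] -124.19340599195003 0.03114419591557476
((265.3329162597656, 90.60719299316406), (98.22354888916016, 101.09994506835938), 83.8844985961914)
[[ 0.5566  0.0212]
 [ 0.6463  0.0301]
 [ 0.6603 -0.0559]
 [ 0.5632 -0.0663]] [ 0.60659384 -0.01769843]
(255, 80, 34, 22)
```

```bash
sleep 3; ls pics
```

```text
scene0.png
scene0c.png
side0.png
side0c.png
w1.png
w1c.png
w1s.png
w2.png
w2c.png
w3.png
w3c.png
w3s.png
w4.png
w4b.png
w4c.png
wrist0.png
```

View pics/w4b.png

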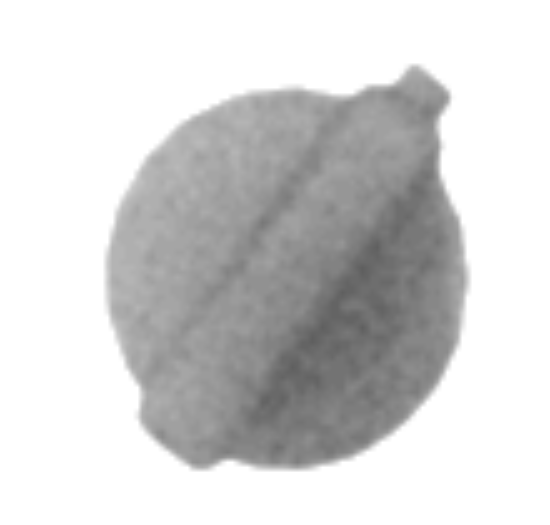

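View pics/w3s.png

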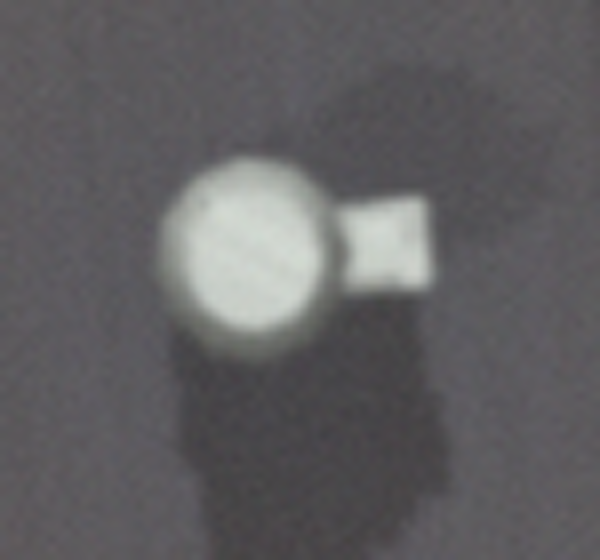

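The bar lies at yaw ≈54° with the pointer on its upper-right end (crop 430,90). The shaft top is at crop (252,254) with the rib towards +x, about +4°. Next I pick up the knob.

```bash
cat >> h.py <<'E'
def Rdown(phi):
    c,s=np.cos(np.radians(phi)),np.sin(np.radians(phi))
    x=np.array([c,s,0]);y=np.array([0,0,-1.]);return np.c_[x,y,np.cross(x,y)]
def Rfwd(a,yaw=0):
    c,s=np.cos(np.radians(a)),np.sin(np.radians(a));w=np.radians(yaw)
    y=np.array([c,0,-s]);z=np.array([s,0,c]);M=np.c_[np.cross(y,z),y,z]
    Z=np.array([[np.cos(w),-np.sin(w),0],[np.sin(w),np.cos(w),0],[0,0,1]]);return Z@M
E
python3 - <<'E'
from h import *
T1=np.load("T1.npy");T2=np.load("T2.npy");T3=np.load("T3.npy")
print("shaft",onz("wrist",266.5,91.75,.09,T3),onz("wrist",341.7,14.7,.09,T1))
print("gun red near edge",[onz("wrist",170,185,z,T2).round(3) for z in (0,.03,.1)],"roll",onz("wrist",238,205,.1,T2),onz("wrist",165,195,.12,T2),"handle",onz("wrist",105,195,.03,T2),onz("wrist",105,213,.03,T2))
print("pink",onz("wrist",187,28,.036,T2))
k=np.array([0.4483,-0.0734]); R=Rdown(54.3-90)
print(ctrl.ik([*k,.15],R), ctrl.ik([.605,-.013,.17],Rdown(4.2-90)))
for a in (30,45): print(a,[ctrl.ik(p,Rfwd(a)) for p in ([.511,-.27,.05],[.60,-.27,.2],[.55,-.27,.105])])
ctrl.goto([*k,.12],R)
ctrl.move_l([*k,.043],vel=.12)
ctrl.command_gripper(0.0); print(ctrl.current_grip_width()*91, ctrl.current_tool_pos())
ctrl.move_l([*k,.09],vel=.12); print(ctrl.current_contact_force(),ctrl.current_t())
snap("side","s5");snap("scene","c5")
im=cv2.imread("pics/s5.png")[130:260,150:330]; cv2.imwrite("pics/s5c.png",cv2.resize(im,None,fx=4.2,fy=4.2,interpolation=cv2.INTER_CUBIC))
E
```

```text
shaft [ 0.60687697 -0.01737697  0.09      ] [ 0.60733826 -0.01667046  0.09      ]
gun red near edge [array([ 0.4  , -0.404,  0.   ]), array([ 0.409, -0.396,  0.03 ]), array([ 0.428, -0.378,  0.1  ])] roll [ 0.50616945 -0.40201485  0.1       ] [ 0.42685041 -0.38387035  0.12      ] handle [ 0.31710585 -0.41067071  0.03      ] [ 0.31369995 -0.43719867  0.03      ]
pink [ 0.44470739 -0.20062635  0.036     ]
[-1.68374409e+01  1.97215913e+01  1.04971490e+02 -2.54444375e-14
  5.53069192e+01  1.88625591e+01] [-6.88316469e+00  2.92068917e+01  8.30779429e+01 -2.54444375e-14
  6.77151653e+01  7.89168353e+01]
30 [array([-62.82831497,  55.24678224, 130.57045836, 119.96082262,
        62.78432583, -95.81954368]), array([-51.08414846,  30.92474468, 119.31888838, 108.39823532,
        45.24511854, -57.05732654]), array([-57.24313697,  45.0159416 , 126.90642598, 118.39302525,
        55.88315846, -81.79388819])]
45 [array([-55.02324958,  41.94549664, 124.95395912, 112.03672906,
        38.6863677 , -72.71478784]), array([-45.33772411,  24.1299526 , 109.88342685,  72.02459353,
        31.92084281, -14.66411272]), array([-50.40929598,  34.05071425, 119.52323087,  99.26172741,
        33.51160118, -51.59764011])]
17.598093224216104 [ 0.44837961 -0.0734171   0.04299222]
[ 0.06900079  0.93187874 -1.44733653] 7.0083
```

```bash
ls pics/s5c.png
```

```text
pics/s5c.png
```

```bash
python3 - <<'E'
from h import *
snap("wrist","w5")
T=np.eye(4);T[:3,:3]=ctrl.current_eef_rot();T[:3,3]=ctrl.current_tool_pos()
for nm,q in (("pointer top44 h36",(0,.007,.044)),("pointer h20",(0,.023,.044)),("hub r34 top",(0,.007,.034)),("hub r34 bottom",(0,.043,.034)),("bar end top",(0,-.033,.033))):
    print(nm,proj("wrist",(T@np.r_[q,1])[:3],T))
im=cv2.imread("pics/w5.png").astype(float)
cv2.imwrite("pics/w5c.png",cv2.resize(np.clip(255*(im[100:350,150:370]/255)**.5,0,255).astype(np.uint8),None,fx=2.4,fy=2.4))
E
```

```text
pointer top44 h36 (np.float64(258.9837209799109), np.float64(163.5448324455849))
pointer h20 (np.float64(258.88059257267344), np.float64(158.32253899575784))
hub r34 top (np.float64(258.9532417512688), np.float64(181.30243574889073))
hub r34 bottom (np.float64(258.74946851580455), np.float64(167.92295897744225))
bar end top (np.float64(259.2891497218486), np.float64(205.81388110791252))
```

```bash
sleep 2
```

```text
(no output)
```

View pics/s5c.png

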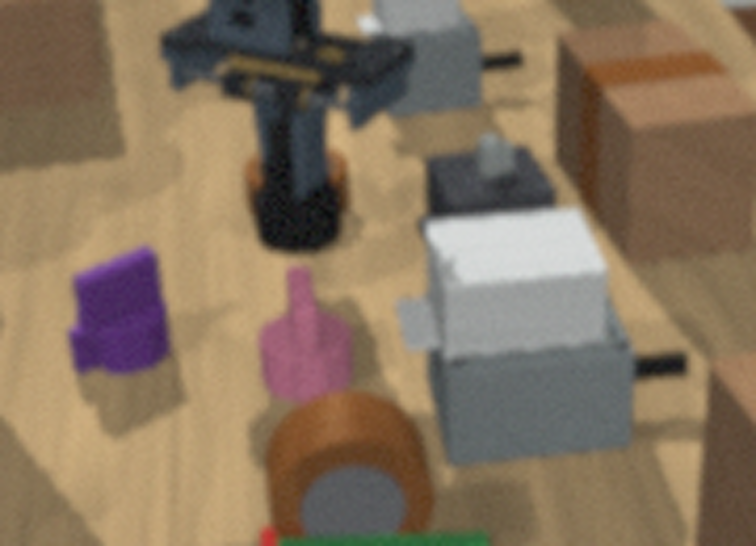

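View pics/w5c.png

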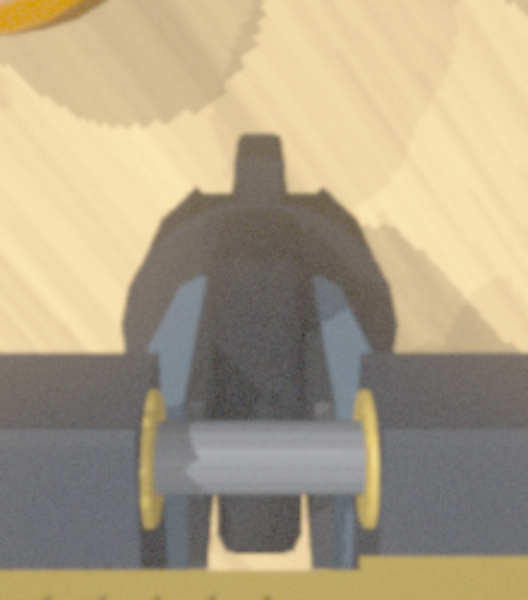

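```bash
python3 - <<'E'
from h import *
T=np.eye(4);T[:3,:3]=ctrl.current_eef_rot();T[:3,3]=ctrl.current_tool_pos()
for dz in (-.003,0,.003):
    print(dz,[ (nm,round(proj("wrist",(T@np.r_[0,y,z+dz,1])[:3],T)[1],1)) for nm,y,z in (("near top",-.033,.033),("far top",-.033,-.033),("tip h36",.007,.044),("tip h30",.013,.044),("tip h0",.043,.044))])
im=cv2.imread("pics/w5.png"); print([int(x) for x in im[150:240,258].sum(1)]); print(320,[int(x) for x in im[315:340,258].sum(1)])
cv2.imwrite("pics/w5d.png",cv2.resize(np.clip(im[145:235,200:320].astype(float)*3.5,0,255).astype(np.uint8),None,fx=6,fy=6,interpolation=cv2.INTER_CUBIC))
# knob from side + scene
for n in ("s5","c5"): pass
E
```

```text
-0.003 [('near top', np.float64(212.3)), ('far top', np.float64(337.3)), ('tip h36', np.float64(168.9)), ('tip h30', np.float64(166.7)), ('tip h0', np.float64(157.4))]
0 [('near top', np.float64(205.8)), ('far top', np.float64(332.2)), ('tip h36', np.float64(163.5)), ('tip h30', np.float64(161.5)), ('tip h0', np.float64(152.8))]
0.003 [('near top', np.float64(199.3)), ('far top', np.float64(327.1)), ('tip h36', np.float64(158.1)), ('tip h30', np.float64(156.2)), ('tip h0', np.float64(148.2))]
[483, 495, 482, 469, 444, 324, 204, 143, 134, 136, 131, 130, 134, 122, 126, 140, 134, 150, 152, 151, 138, 129, 143, 138, 155, 139, 131, 129, 132, 138, 119, 128, 130, 132, 129, 133, 128, 116, 118, 115, 114, 100, 108, 102, 106, 101, 115, 104, 93, 97, 108, 115, 117, 80, 97, 105, 94, 89, 113, 117, 104, 98, 111, 116, 108, 116, 115, 88, 92, 110, 103, 97, 116, 101, 100, 97, 116, 89, 108, 93, 109, 105, 85, 87, 109, 106, 105, 102, 104, 76]
320 [116, 109, 99, 94, 93, 106, 94, 92, 113, 107, 93, 99, 108, 94, 94, 258, 465, 515, 529, 524, 529, 514, 450, 338, 306]
```

```bash
sleep 2
```

```text
(no output)
```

View pics/w5d.png

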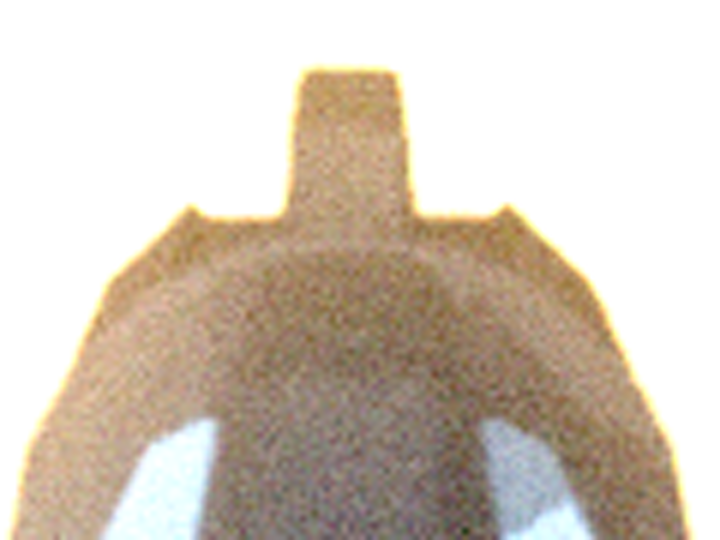

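The side view shows the knob lifted cleanly and the wrist view shows it centred within about 1 mm, with the pointer tip at row 155 and the far bar end at row 330. Next I look at the shaft at the final tool yaw, so that any camera bias cancels.

```bash
python3 - <<'E'
from h import *
R=Rdown(4.3-90)
ctrl.move_l([.4483,-.0734,.15],vel=.2)
ctrl.goto([.525,-.017,.19],R)
T=np.eye(4);T[:3,:3]=ctrl.current_eef_rot();T[:3,3]=ctrl.current_tool_pos(); np.save("T6.npy",T)
im=snap("wrist","w6"); print(ctrl.current_t(),T.round(4))
print(proj("wrist",[.607,-.017,.09],T))
cv2.imwrite("pics/w6c.png",cv2.resize(im[40:215,170:350],None,fx=3.3,fy=3.3,interpolation=cv2.INTER_CUBIC))
E
```

```text
8.6583 [[ 7.660e-02 -1.900e-03  9.971e-01  5.243e-01]
 [-9.971e-01  2.000e-04  7.660e-02 -1.710e-02]
 [-3.000e-04 -1.000e+00 -1.900e-03  1.890e-01]
 [ 0.000e+00  0.000e+00  0.000e+00  1.000e+00]]
(np.float64(265.7276755257534), np.float64(91.48496710495613))
```

```bash
sleep 3
```

```text
(no output)
```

View pics/w6c.png

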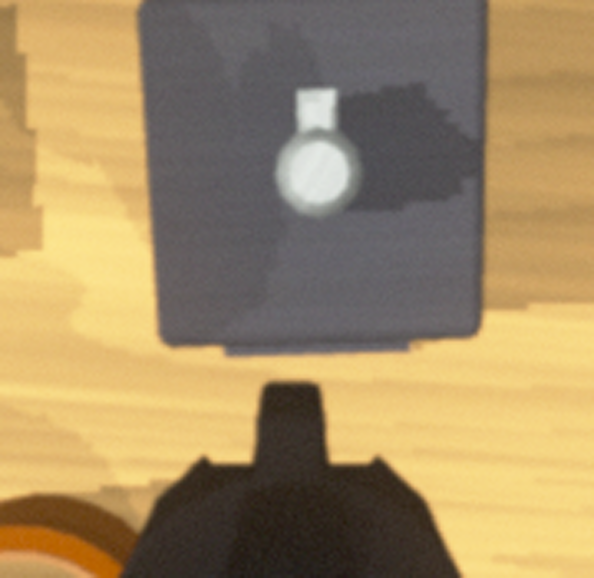

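```bash
python3 - <<'E'
from h import *
R=Rdown(4.6-90)
xy=np.array([.6070,-.0175])
ctrl.goto([*xy,.16],R)
ctrl.move_l([*xy,.145],vel=.08,ori=R); p=ctrl.current_tool_pos(); print(p)
xy=xy+np.array([.6065,-.0176])-p[:2]
f0=np.array(ctrl.current_contact_force())
hit=ctrl.move_l([*xy,.1035],vel=.04,contact_N=12)
print(hit,ctrl.current_tool_pos(),np.array(ctrl.current_contact_force())-f0,ctrl.current_t())
im=snap("side","s7"); cv2.imwrite("pics/s7c.png",cv2.resize(im[120:230,200:340],None,fx=5,fy=5,interpolation=cv2.INTER_CUBIC))
E
```

```text
[ 0.60620496 -0.01752199  0.14499889]
False [ 0.60743504 -0.01760227  0.10373114] [ 0.72601986  0.71333534 -0.0436536 ] 10.6333
```

```bash
sleep 3
```

```text
(no output)
```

View pics/s7c.png

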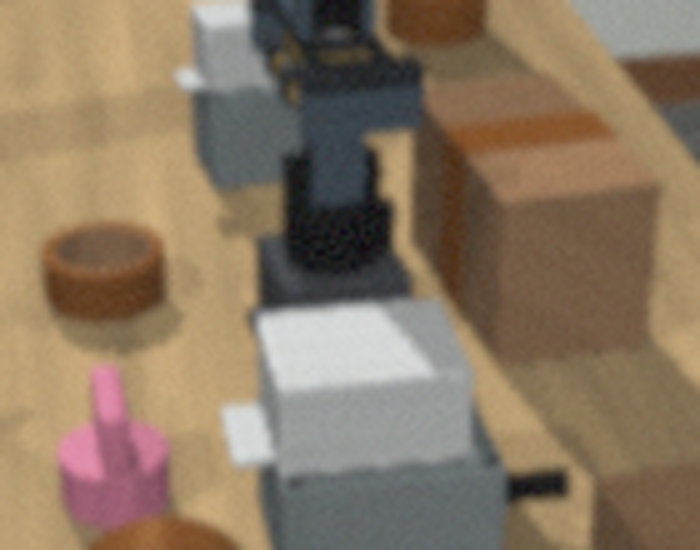

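The knob went down the shaft without resistance, and the side view shows it on the housing. I press it to the seat, release it and check from above.

```bash
python3 - <<'E'
from h import *
p=ctrl.current_tool_pos()
hit=ctrl.move_l([p[0],p[1],.097],vel=.02,contact_N=12)
print(hit,ctrl.current_tool_pos(),ctrl.current_contact_force())
ctrl.command_gripper(0.6); p=ctrl.current_tool_pos(); print(p)
ctrl.move_l([p[0],p[1],.2],vel=.2)
ctrl.goto([.535,-.02,.22],Rdown(-90))
T=np.eye(4);T[:3,:3]=ctrl.current_eef_rot();T[:3,3]=ctrl.current_tool_pos(); np.save("T8.npy",T)
im=snap("wrist","w8"); im2=snap("side","s8");print(ctrl.current_t())
a=np.clip(255*(im[20:230,150:370].astype(float)/255)**.5,0,255).astype(np.uint8)
cv2.imwrite("pics/w8c.png",cv2.resize(a,None,fx=2.6,fy=2.6,interpolation=cv2.INTER_CUBIC))
cv2.imwrite("pics/s8c.png",cv2.resize(im2[110:240,200:340],None,fx=4.5,fy=4.5,interpolation=cv2.INTER_CUBIC))
E
```

```text
True [ 0.60769321 -0.01761392  0.1028459 ] [-0.51567449 -0.20185141  4.98281614]
[ 0.6070672  -0.01755672  0.10210798]
12.75
```

```bash
sleep 4
```

```text
(no output)
```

View pics/w8c.png

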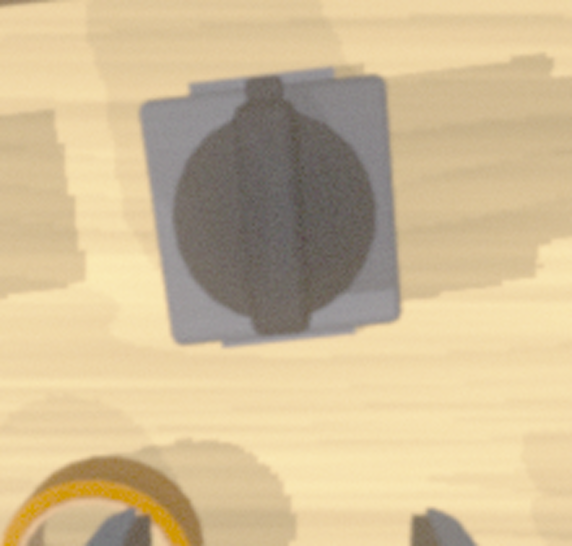

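View pics/s8c.png

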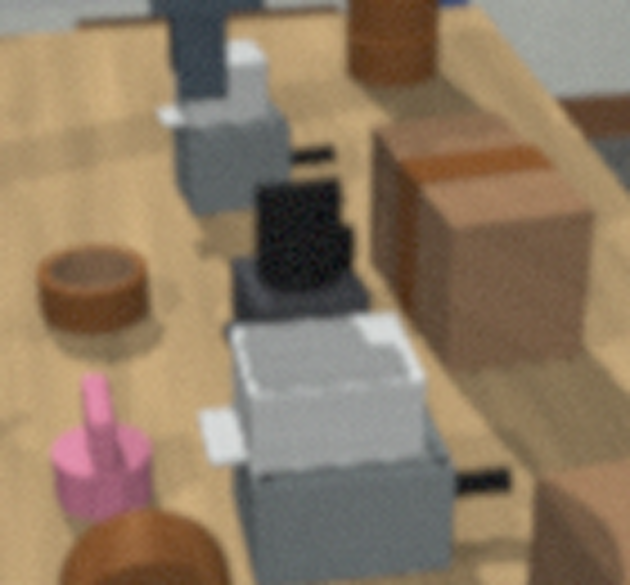

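The knob is seated: contact came at TCP z 0.1028, which puts the underside at 0.060. Its yaw is about 4.3°, with the pointer at (264,90) and the bar's foot at (282,330). Next I plan the cover lift and check IK along the path.

```bash
cat >> h.py <<'E'
BYAW=0.9
_c,_s=np.cos(np.radians(BYAW)),np.sin(np.radians(BYAW))
BR=np.array([[_c,-_s,0],[_s,_c,0],[0,0,1]])
BO=np.array([.591,-.2741,0])
def box(p): return BO+BR@np.asarray(p,float)
def lift_tcp(th,r,a,yaw,h=.016,y=0.,off=0.):
    """TCP so that the finger's upper front edge is at radius r on the cover's rim plane at angle th, off = gap below"""
    R=BR@Rfwd(a,yaw)
    c=box([.044-r*np.cos(th)-off*np.sin(th),y,.082+r*np.sin(th)-off*np.cos(th)])
    return c-h*R[:,2],R
E
python3 - <<'E'
from h import *
for a in (40,50,60,70):
  for yaw in (0,-20):
    print("a",a,"yaw",yaw)
    prev=None
    for th in (-.1,.2,.5,.8,1.1,1.4,1.65):
        p,R=lift_tcp(th,.117,a,yaw)
        q=ctrl.ik(p,R); print(" ",th,p.round(3),None if q is None else np.round(q).astype(int))
print(np.round(ctrl.current_q()))
E
```

```text
a 40 yaw 0
  -0.1 [ 0.508 -0.275  0.058] [-59  44 126 113  46 -79]
  0.2 [ 0.51  -0.275  0.093] [-59  39 126 107  44 -70]
  0.5 [ 0.522 -0.275  0.126] [-57  34 124 101  41 -60]
  0.8 [ 0.543 -0.275  0.154] [-54  30 120  96  39 -50]
  1.1 [ 0.572 -0.274  0.174] [-51  28 117  91  37 -41]
  1.4 [ 0.605 -0.274  0.185] [-48  28 113  89  35 -34]
  1.65 [ 0.634 -0.273  0.186] [-45  29 110  87  33 -30]
a 40 yaw -20
  -0.1 [ 0.509 -0.272  0.058] [-47  47 135 153  51 -91]
  0.2 [ 0.511 -0.272  0.093] [-47  40 134 150  44 -86]
  0.5 [ 0.523 -0.272  0.126] [-45  33 131 146  36 -79]
  0.8 [ 0.544 -0.271  0.154] [-42  29 127 141  29 -71]
  1.1 [ 0.572 -0.271  0.174] [-39  26 123 137  23 -63]
  1.4 [ 0.605 -0.27   0.185] [-36  26 118 135  18 -57]
  1.65 [ 0.635 -0.27   0.186] [-34  27 115 134  16 -54]
a 50 yaw 0
  -0.1 [ 0.506 -0.275  0.06 ] [-54  37 122  98  32 -56]
  0.2 [ 0.508 -0.275  0.095] [-53  32 120  88  31 -44]
  0.5 [ 0.52  -0.275  0.128] [-52  28 118  78  32 -31]
  0.8 [ 0.541 -0.275  0.156] [-50  26 114  70  32 -19]
  1.1 [ 0.57  -0.274  0.176] [-47  24 110  63  32  -9]
  1.4 [ 0.603 -
[... 1417 characters left out ...]
 0.5 [ 0.517 -0.275  0.133] [-42  25 104  22  38  31]
  0.8 [ 0.538 -0.275  0.16 ] [-40  24 100  19  43  36]
  1.1 [ 0.567 -0.274  0.181] [-38  24  95  17  47  40]
  1.4 [ 0.6   -0.274  0.192] [-36  25  90  16  49  44]
  1.65 [ 0.629 -0.273  0.193] [-34  27  87  15  51  47]
a 70 yaw -20
  -0.1 [ 0.504 -0.27   0.065] [-38  31 111  19  20  54]
  0.2 [ 0.506 -0.27   0.1  ] [-38  27 109  15  26  59]
  0.5 [ 0.518 -0.27   0.133] [-37  24 106  12  31  63]
  0.8 [ 0.539 -0.27   0.16 ] [-36  23 102   9  37  67]
  1.1 [ 0.568 -0.269  0.181] [-34  23  97   8  41  71]
  1.4 [ 0.601 -0.269  0.192] [-32  24  93   6  44  74]
  1.65 [ 0.63  -0.268  0.193] [-30  26  89   5  46  76]
[-9. 21. 89.  0. 70. 81.]
```

```bash
python3 - <<'E'
from h import *
A=55;Y=.004
R=BR@Rfwd(A,0)
y0=box([0,Y,0])[1]
W=[[.47,y0,.22],[.475,y0,.12],[.475,y0,.05]]
p1,_=lift_tcp(0,.117,A,0,y=Y); p1[2]=.05
W.append(list(p1))
ths=np.arange(0.0,1.70,.21)
L=[lift_tcp(t,.117,A,0,y=Y)[0] for t in ths]
for p in W+L+[[.5,y0,.16],[.5,y0,.103],[.555,y0,.103],[.45,y0,.2]]:
    print(np.round(p,3),np.round(ctrl.ik(p,R)).astype(int))
import sys
ctrl.command_gripper(0.0)
ctrl.goto([.50,-.15,.28],Rdown(-90))
ctrl.goto(W[0],R)
ctrl.move_l(W[2],vel=.15)
print(ctrl.current_tool_pos(),ctrl.current_contact_force(),ctrl.current_t())
im=snap("side","s9"); cv2.imwrite("pics/s9c.png",cv2.resize(im[110:260,160:340],None,fx=4,fy=4,interpolation=cv2.INTER_CUBIC))
E
```

```text
[ 0.47 -0.27  0.22] [-55  14 113  46  41   2]
[ 0.475 -0.27   0.12 ] [-54  26 120  68  30 -24]
[ 0.475 -0.27   0.05 ] [-54  36 123  91  28 -50]
[ 0.505 -0.271  0.05 ] [-51  36 119  88  27 -44]
[ 0.505 -0.271  0.073] [-51  33 119  81  27 -36]
[ 0.507 -0.271  0.097] [-50  30 117  73  28 -26]
[ 0.515 -0.271  0.121] [-50  27 116  65  29 -17]
[ 0.527 -0.271  0.142] [-48  25 113  59  30  -8]
[ 0.544 -0.271  0.16 ] [-47  24 111  53  32  -1]
[ 0.564 -0.271  0.174] [-45  23 108  49  33   6]
[ 0.586 -0.27   0.184] [-43  24 105  46  34  12]
[ 0.61  -0.27   0.189] [-41  24 102  43  34  16]
[ 0.635 -0.269  0.189] [-39  26  99  41  34  20]
[ 0.5  -0.27  0.16] [-51  22 115  56  33  -8]
[ 0.5   -0.27   0.103] [-51  29 118  72  28 -26]
[ 0.555 -0.27   0.103] [-45  31 112  67  27 -15]
[ 0.45 -0.27  0.2 ] [-57  15 117  50  39  -5]
[ 0.47525826 -0.270016    0.05025487] [ 0.11570459  0.04532222 -0.2534578 ] 16.675
```

```bash
sleep 5
```

```text
(no output)
```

View pics/s9c.png

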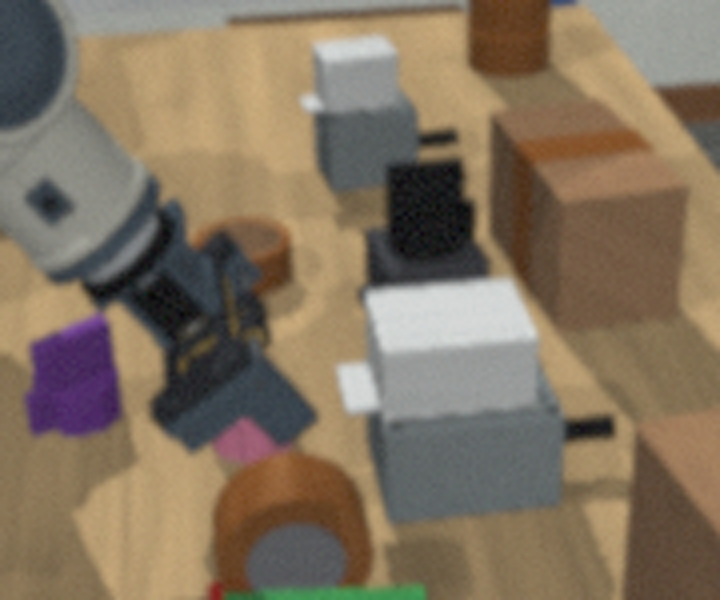

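No contact so far: the finger is in front of the lip at (355,385) and the pink knob and gun are clear. Now I lift.

```bash
python3 - <<'E'
from h import *
A=55;Y=.004
p1,R=lift_tcp(0,.117,A,0,y=Y); p1[2]=.05
print(ctrl.move_l(p1,vel=.1,contact_N=10),ctrl.current_contact_force())
fm=[]
for t in np.arange(0,1.70,.21):
    ctrl.move_l(lift_tcp(t,.117,A,0,y=Y)[0],vel=.06); fm.append(np.round(ctrl.current_contact_force(),1).tolist())
print(fm,ctrl.current_tool_pos(),ctrl.current_t())
im=snap("side","s10"); cv2.imwrite("pics/s10c.png",cv2.resize(im[90:260,160:340],None,fx=3.5,fy=3.5,interpolation=cv2.INTER_CUBIC))
im=snap("scene","c10"); cv2.imwrite("pics/c10c.png",cv2.resize(im[90:240,130:310],None,fx=4,fy=4,interpolation=cv2.INTER_CUBIC))
snap("wrist","w10")
E
```

```text
False [-0.0543577   0.52403702 -0.05489004]
[[-4.8, 1.6, -0.6], [-1.7, 1.1, 0.6], [-0.9, 0.6, -0.5], [-0.2, 1.3, -0.5], [-0.1, 0.1, -0.1], [-0.0, 0.4, -1.2], [-0.9, 1.2, -1.3], [-0.8, -0.1, -1.0], [-0.4, 0.2, -0.9]] [ 0.63449411 -0.26942085  0.18908787] 22.175
```

```bash
sleep 5
```

```text
(no output)
```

View pics/s10c.png

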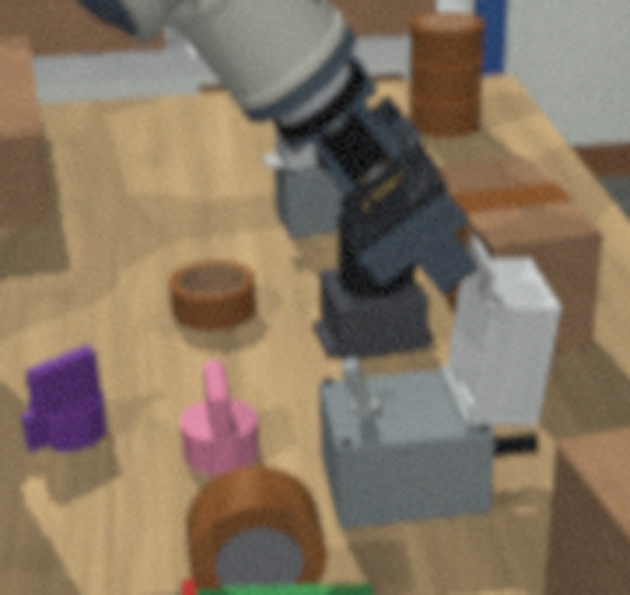

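View pics/c10c.png

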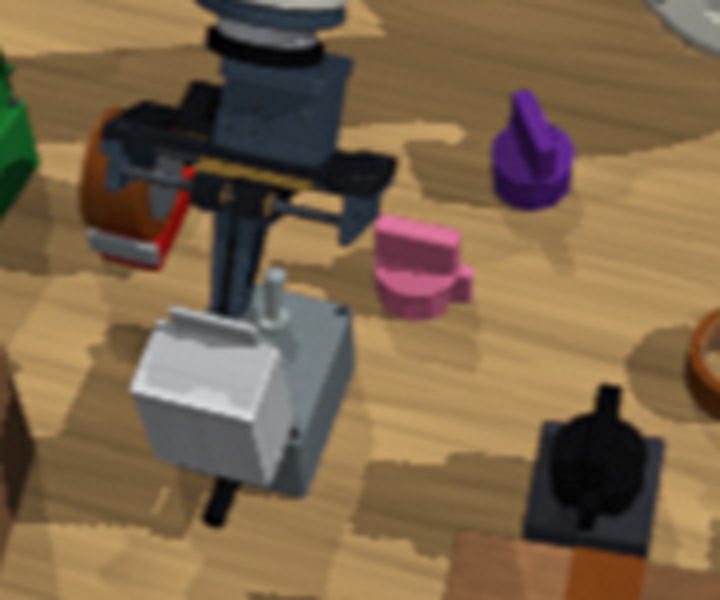

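The cover stands wide open with the lip at side crop (480,245), and the toggle shows leaning towards the lip at (352,365). Next I release the cover and push the toggle.

```bash
python3 - <<'E'
from h import *
y0=box([0,.002,0])[1]; t0=ctrl.current_t()
ctrl.move_l([.50,y0,.165],vel=.25)
ctrl.move_l([.50,y0,.103],vel=.2)
f0=np.array(ctrl.current_contact_force())
hit=ctrl.move_l([.572,y0,.103],vel=.06,contact_N=7)
p=ctrl.current_tool_pos(); print(hit,p,np.array(ctrl.current_contact_force())-f0,ctrl.current_t()-t0)
im=snap("side","s11"); cv2.imwrite("pics/s11c.png",cv2.resize(im[90:260,160:340],None,fx=3.5,fy=3.5,interpolation=cv2.INTER_CUBIC))
E
```

```text
True [ 0.55202447 -0.27190948  0.10277773] [-11.95477656  -1.14277269   6.80174681] 2.0
```

```bash
sleep 5
```

```text
(no output)
```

View pics/s11c.png

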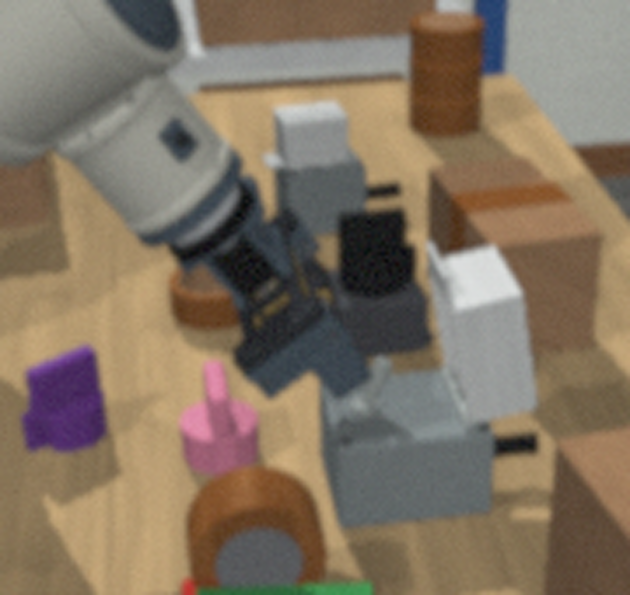

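The push stopped hard at TCP x 0.552, as predicted for the end stop, and the toggle top at (380,368) now leans towards the hinge. I retreat and check the toggle before the cover hides it.

```bash
python3 - <<'E'
from h import *
y0=box([0,.002,0])[1]
ctrl.move_l([.45,y0,.20],vel=.2)
R=BR@Rfwd(55,0)
T=np.eye(4);T[:3,:3]=ctrl.current_eef_rot();T[:3,3]=ctrl.current_tool_pos(); np.save("T12.npy",T)
im=snap("side","s12"); cv2.imwrite("pics/s12c.png",cv2.resize(im[150:260,230:330],None,fx=5.4,fy=5.4,interpolation=cv2.INTER_CUBIC))
snap("wrist","w12"); print(ctrl.current_t(),ctrl.current_contact_force())
for nm,s in (("off",-1),("on",1)):
    q=box([-.032+s*.046*np.sin(.38),0,.083+.046*np.cos(.38)]); u,v=proj("side",q); print(nm,"side crop",(u-230)*5.4,(v-150)*5.4)
E
```

```text
25.325 [ 0.50142185 -0.9709875  -0.35399236]
off side crop 146.21743054648095 229.83848647067057
on side crop 212.0190616058996 223.72054452533237
```

```bash
sleep 3
```

```text
(no output)
```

View pics/s12c.png

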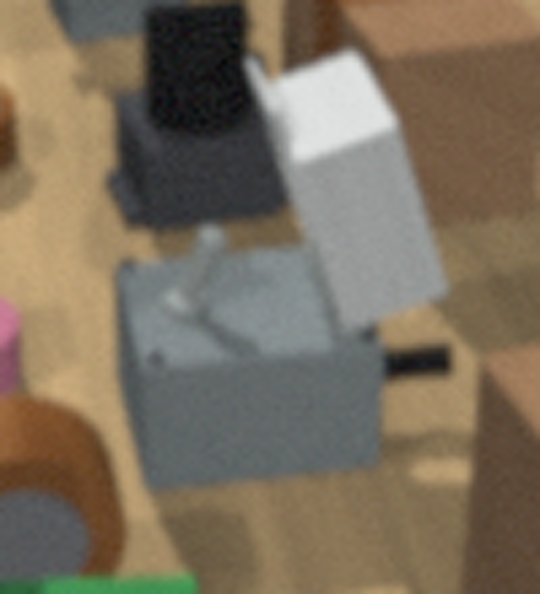

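View pics/w12.png

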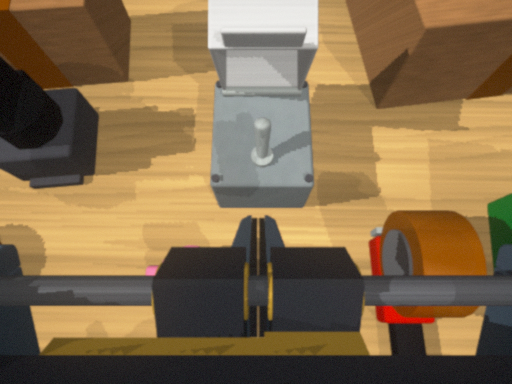

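The toggle tip is at crop (212,237), against a predicted on-position of (212,224) and off at (146,230), so it is fully over. Next I back off and wait for the cover.

```bash
python3 - <<'E'
from h import *
p=ctrl.current_tool_pos()
ctrl.move_l([p[0]-.01,p[1],.30],vel=.15)
ctrl.sleep(12)
im=snap("side","s13"); cv2.imwrite("pics/s13c.png",cv2.resize(im[90:260,160:340],None,fx=3.5,fy=3.5,interpolation=cv2.INTER_CUBIC))
im=snap("scene","c13"); snap("wrist","w13"); print(ctrl.current_t())
# compare cover with start
T2=None
a=cv2.imread("pics/s9.png");b=cv2.imread("pics/s13.png"); d=cv2.absdiff(a,b).max(2)[160:245,240:320]; print("cover region mean diff",d.mean(), (d>60).mean())
print("lip shut side crop",[round(x,1) for x in proj("side",box([-.086,0,.082]))])
E
```

```text
38.2917
cover region mean diff 5.736176470588235 0.0
lip shut side crop [np.float64(244.3), np.float64(207.2)]
```

```bash
sleep 4
```

```text
(no output)
```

View pics/s13c.png

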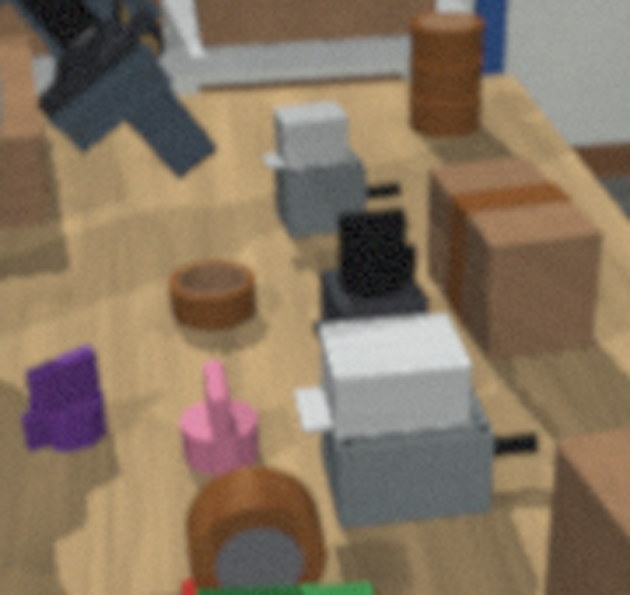

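View pics/c13.png

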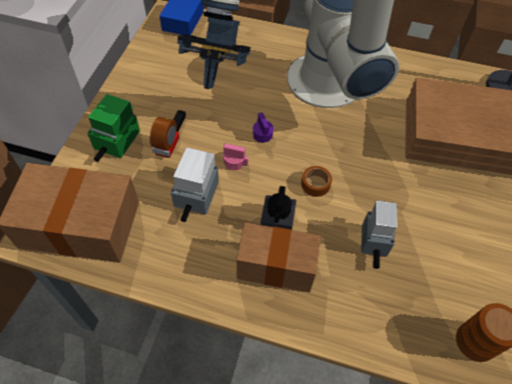

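The cover is shut again and matches the pre-lift picture. The knob is on its shaft, and the printer cover, roll, gun and carton look as they did at the start.

```bash
python3 - <<'E'
from bench import ctrl
ctrl.sleep(1.0); print(ctrl.current_t(), ctrl.current_contact_force()); print(ctrl.sign_off())
E
```

```text
39.2917 [ 0.20769283 -0.71035041  0.64484067]
the job is handed in; nothing more can be done
None
```

The carton sealer is ready to run, and I handed the job in at about 39 s of the 72 s allowed; no verdict was reported.

1. **Knob:** I put the black knob on the keyed shaft first, turned so its notch matched the rib. It met the housing with its underside at 60 mm, and its yaw came out within about 1° of the rib's.
2. **Cover:** I lifted the drive switch cover by its lip with shut fingers to about 1.6 rad, then let it go.
3. **Toggle:** I pushed it towards the hinge until it hit its stop. After I backed off, the side view showed its tip where the on position should be.
4. **Last checks:** With the arm clear of everything, the cover had dropped shut by itself and looked the same as before the lift. In the last views the smaller switch was still shut, and the tape roll, tape gun and carton were where they started.

No check failed. The one small mismatch was the toggle tip showing about 2 pixels below where I predicted it, which is within calibration error.

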